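# Sort the stripped car parts into their bins

### The job

Pull the relay that is still plugged in out of the fuse box and sort it, together with the loose relay, the bolt and the wheel nut from the white tray, into the three blue bins, each part into the bin whose fixed sample (on the ledge behind it) is of the same kind. Leave the parts lying loose inside the bins, and leave everything else on the bench and in the tray where it is.

Things in the scene. Friction and masses are not known exactly. Their poses are not given: they have to be found in the camera images.
- relay_plugged: Black car relay: case 28 x 28 x 26 mm (26 along the foot), then a plug foot 14 mm long (neck 12 x 16 mm, end flange 18 x 18 mm). Starts plugged into the fuse box, its case resting on the box top. Origin at the case centre; +z away from the foot (up while plugged in). Pulls straight up against two sprung detents (about 8 N), free after 14 mm.
- relay_loose: Black car relay: case 28 x 28 x 26 mm (26 along the foot), then a plug foot 14 mm long (neck 12 x 16 mm, end flange 18 x 18 mm). Starts lying on its side in the tray, top 28 mm above the tray floor. Origin at the case centre; +x along the foot, which ends 27 mm from the origin; y and z across the 28 mm sides.
- bolt: Steel hexagon bolt lying in the tray: head 19 mm across flats and 8 mm thick, shank 12 mm diameter and 45 mm long (53 mm overall). Origin on the bolt axis at mid-length, about 8 mm above the tray floor; +x points along the shank to its tip (the tip dips 4.4 degrees), head from x = -26.5 to -18.5 mm.
- nut: Steel domed wheel nut standing in the tray: hexagon 21 mm across flats (24 mm across corners), 16 mm high, with a dome 18 mm across on top, 26 mm overall. Origin at the centre of the underside; z up; two flats face +y and -y, the others follow at 60 degrees.
- bin_relays: Bin for the relays; its sample is a relay fixed on a ledge behind it. Blue open bin, 110 x 110 mm outside, 60 mm tall, walls and floor 5 mm, fixed; the bins are alike, their order changes. Origin at the centre of the underside. The ledge is outside the +x wall (55 to 91 mm from the origin, 60 mm high, sample up to 28 mm higher).
- bin_bolts: Bin for the bolt; its sample is a bolt fixed on a ledge behind it. Blue open bin, 110 x 110 mm outside, 60 mm tall, walls and floor 5 mm, fixed; the bins are alike, their order changes. Origin at the centre of the underside. The ledge is outside the +x wall (55 to 91 mm from the origin, 60 mm high, sample up to 28 mm higher).
- bin_nuts: Bin for the wheel nut; its sample is a domed nut fixed on a ledge behind it. Blue open bin, 110 x 110 mm outside, 60 mm tall, walls and floor 5 mm, fixed; the bins are alike, their order changes. Origin at the centre of the underside. The ledge is outside the +x wall (55 to 91 mm from the origin, 60 mm high, sample up to 28 mm higher).
- tray: White parts tray fixed on the bench, 160 (x) x 280 (y) mm outside, 22 mm tall, walls and floor 5 mm. Origin at the centre of the underside. The parts stand about 70 to 90 mm apart in two rows of three.
- fuse_box: Grey fuse box fixed on the bench, 120 x 120 mm, top 45 mm above the bench, with a low grey connector block (30 mm tall) reaching 27 mm beyond its +y side. Origin at the centre of the underside. The relay socket is a 20 x 20 mm well in the centre of the top; low clear blade fuses (6 mm high) stand in two rows 51 mm from the centre along +x and -x.
- touchup_pot: Bystander: touch-up paint pot: small glass bottle with a black cap, 26 mm across, 60 mm tall; stands upright in the tray among the parts. Origin at the centre of its underside.
- sanding_block: Bystander: cork sanding block, 55 (x) x 30 (y) x 22 mm, lying in the tray among the parts. Origin at the centre of its underside.
- sanding_puck: Bystander: round dark rubber sanding puck, 40 mm across, 18 mm tall, lying flat in the tray among the parts. Origin at the centre of its underside.
- polish_bottle: Bystander: black polish bottle with a white cap, 50 mm across, 175 mm tall, standing in one of the gaps between the bins. Origin at the centre of its underside.
- cleaner_bottle: Bystander: black bottle with a blue cap, 50 mm across, 165 mm tall, standing in the other gap between the bins. Origin at the centre of its underside.
- tape_roll: Bystander: roll of masking tape lying flat, 90 mm across, 25 mm tall, at one side. Origin at the centre of its underside.
- filler_tin: Bystander: steel filler tin, 74 mm across, 85 mm tall, at the other side. Origin at the centre of its underside.
- paint_gauge: Bystander: hand-held paint thickness gauge lying flat, 100 (x) x 50 (y) x 28 mm, at the left side. Origin at the centre of its underside.
Mind the look-alikes: they are no part of the job. What is shaped like the bolt but purple or turquoise is not meant.

How it is judged:
By the outcome, as a careful person would: the job done as asked, in the order asked, and still so for the second after the job is handed in, with the robot touching nothing.
It also fails if it takes over 72 s, if anything falls off the work surface, if the arm or the gripper's body presses on something with over 40 N, if the wrist force passes 120 N, or if a joint passes its speed limit or range.

### The arm

A 7-joint arm with a two-finger parallel gripper is mounted at the origin on the work surface. World frame = base frame: x ahead of the robot, y to its left, z up, the work surface at z = 0. Lengths are in m, angles in rad, forces in N, time in s.
With the tool pointing down it reaches from about 0.35 to 0.9 m from the base axis. Payload 8.1 kg.
Tool frame: the origin (TCP) lies at the very end of the fingers, on their centre line; the grasp point (between the pads) lies 19 mm behind it; z points along the fingers, y is the line along which they close (so a half turn about z gives the same grasp; the last joint's range is limited). The gripper opens to 92 mm and grips with 3 to 60 N. Pads are 19 mm wide; open, the fingers measure 130 mm over their backs; the gripper's body (75 mm by 190 mm) begins 47 mm behind the grasp point.
Start: joints at [1.155, 0.434, 0.025, 1.573, -0.012, 1.134, -0.075], TCP at [0.192, -0.595, 0.195] pointing down, gripper open.
Joint ranges: [-2.62, 2.62], [-0.44, 2.09], [-1.27, 1.32], [0.08, 2.57], [-1.32, 4.46], [0.12, 2], [-2.74, 2.74]. Speed limits (rad/s): [2.22, 2.22, 3.01, 3.01, 3.14, 3.14, 3.14].

### API

Orientations are given as a rotation vector (axis times angle).
In Python, from cell import observe, get_image, sign_off, find_in, trace, place_of gives the robot as it stands. The module is installed in compiled form; this text tells all that it offers.
- The arm moves only by the shell command python3 -m handwheel 'ROWS' [OPENING] [FORCE]. ROWS is JSON, a list of rows, each a list of 6 numbers: the shift along the tool's x, y, z each as a share of 0.02 m, from -1 to 1, then the turn, a rotation vector about the tool's x, y, z each as a share of 4 degrees, from -1 to 1. A call has 1 to 8 rows; each row shifts and turns the commanded pose from where the row before left it, along the tool's axes as they then stand; what a row does not reach is not made up. A row lasts 1/12 s, in which the tool goes at most 41.7 mm and 7.16 degrees, less where a joint would pass 70% of its speed; a pose out of reach is approached as far as the arm can. A call with a number of a shift or a turn outside -1 to 1 is refused whole. A call with a gripper value outside its range is refused whole. OPENING is the opening, from 0 (shut) to 1 (fully open), set as the call begins (- or left out, the last holds). The fingers move at their own pace and stop on an object; FORCE is the grip in N (left out, the last holds). Time passes only in rows, so rows that do not move let the fingers close. It gives the time, the measured TCP pose, the force, the opening and the grip force at its end, in the units of the state.
- observe(): the state, without advancing time (a new reading comes with each control period).
- get_image(name): name is "scene" or "top"; returns a dict with "image" (480x640x3 uint8, red, green, blue), "fx", "fy", "cx", "cy" (pixels), "position" and "orientation" of the camera in the world. Camera axes: x right, y down, z forward; pixel columns grow to the right and rows downward; lengths in m; the calibration is good to about 2 mm. A picture is of the moment at which its call begins. There is no depth.
- sign_off(): hands the job in; it is judged then, once.
Trained networks look in the newest picture that a camera, given by its name, has taken for a name from the list of things; names that differ only in an ending like _2 or _b are one class to them, and where a whole thing is asked for, a point or a joint stands for the part that bears it (a point fixed in the world has none). Each returns a list of dicts, best first, with "score" (0 to 1); they miss things now and then, are a little off and sometimes report something else, mostly with a low value. They report only what shows in the picture. A call takes as long as a camera call. They do not tell look-alikes from the thing itself.
- find_in(label, camera): "rect" ([centre column, centre row, width, height] as shares, 0 to 1, of the picture: columns of its width, rows of its height, round what is visible of it).
- trace(label, camera): "region" (480x640 bool, what is visible of it) and "rect" ([centre column, centre row, width, height] as shares, 0 to 1, of the picture: columns of its width, rows of its height, round what is visible of it).
- place_of(label, camera): "point" ([column, row] as shares, 0 to 1, of the picture: columns of its width, rows of its height: a listed point, or the origin of a listed thing).
The state is a dict: "clock": time; "joints": joint angles; "dq": joint speeds; "joint_efforts": joint torques, N m; "position": TCP position; "ee_rot": TCP orientation; "force": force on the tool from outside, world axes, zero at the start; "ft_torque": the same for the moment, N m; "width": opening from 0.0 (shut) to 1.0 (fully open); "gripper_force": force on a finger pad.
Only numpy, scipy, OpenCV 4.12 (cv2) and the standard library are available. Lean on these libraries where they do the work, as an engineer would, in place of code of your own. Each camera call takes 0.05 s, during which the arm holds its last target. There are 200 camera calls.

## Working session

There is one attempt and no reset: what is moved stays moved. The work goes in short steps, Python scripts to look and compute and a shell command to move; the robot and the scene stay as the last step left them, time stands still between calls to the robot, and variables do not carry over. Pictures are saved under pics/ and viewed, at most 10 in all, crops included, and the job is handed in when it is done.

```bash
mkdir -p pics; cat > h.py <<'E'
import numpy as np, cv2
from scipy.spatial.transform import Rotation as R
from cell import *
def cam(n):
    d=get_image(n); return d
def Rm(o):
    o=np.array(o,float)
    if o.shape==(3,3): return o
    return (R.from_rotvec(o) if o.size==3 else R.from_quat(o)).as_matrix()
def ray(d,u,v,z):
    """pixel -> world at height z"""
    r=Rm(d["orientation"])@np.array([(u-d["cx"])/d["fx"],(v-d["cy"])/d["fy"],1]); p=np.array(d["position"])
    return p+r*(z-p[2])/r[2]
def proj(d,P):
    c=Rm(d["orientation"]).T@(np.array(P)-d["position"]); return d["fx"]*c[0]/c[2]+d["cx"],d["fy"]*c[1]/c[2]+d["cy"]
def save(d,f,crop=None,s=1):
    im=d["image"][:,:,::-1]
    if crop: a,b,c,e=crop; im=im[b:e,a:c]
    cv2.imwrite(f,cv2.resize(im,None,fx=s,fy=s,interpolation=cv2.INTER_CUBIC))
E
python3 - <<'E'
from h import *
print({k:np.round(v,3) for k,v in observe().items()})
for n in ["scene","top"]:
    d=cam(n); save(d,f"pics/{n}0.png"); print(n,d["position"],d["orientation"],d["fx"],d["cx"],d["cy"])
    for l,z in dict(relay_plugged=.058,relay_loose=.019,bolt=.013,nut=.005,bin_relays=0,bin_bolts=0,bin_nuts=0,tray=0,fuse_box=0,touchup_pot=.005,sanding_block=.005,sanding_puck=.005,polish_bottle=0,cleaner_bottle=0).items():
        for q in place_of(l,n)[:4]:
            u,v=q["point"][0]*640,q["point"][1]*480
            print(l,round(q["score"],2),round(u),round(v),ray(d,u,v,z)[:2].round(3))
E
```

```text
{'clock': np.float64(0.0), 'joints': array([ 1.155,  0.435,  0.025,  1.574, -0.012,  1.134, -0.075]), 'dq': array([ 0.   ,  0.001,  0.002,  0.001, -0.   , -0.   ,  0.   ]), 'joint_efforts': array([-1.0000e-03, -6.6784e+01,  9.8500e-01, -3.1446e+01, -6.0000e-02,
        4.3000e-02,  0.0000e+00]), 'position': array([ 0.192, -0.594,  0.194]), 'ee_rot': array([-3.102e+00, -4.890e-01,  1.000e-03]), 'force': array([-0.197, -0.227, -0.451]), 'ft_torque': array([-0.011, -0.022, -0.033]), 'gripper_force': np.float64(0.0), 'width': np.float64(1.001)}
scene [ 1.12593303 -0.79573207  0.80127662] [-2.12098282 -0.68446292  0.35423219] 596.4767498565692 309.3230944682134 240.0525229985133
relay_plugged 0.7 337 201 [0.493 0.178]
relay_plugged 0.23 281 285 [ 0.571 -0.129]
relay_loose 0.84 194 316 [ 0.464 -0.261]
bolt 0.73 194 260 [ 0.337 -0.134]
bolt 0.73 232 236 [ 0.343 -0.022]
bolt 0.52 282 245 [0.457 0.018]
bolt 0.51 250 268 [ 0.45  -0.083]
nut 0.49 225 298 [ 0.465 -0.177]
bin_relays 0.93 402 240 [0.653 0.205]
bin_bolts 0.58 300 352 [ 0.67  -0.204]
bin_nuts 0.77 362 291 [0.672 0.004]
tray 0.76 233
[... 758 characters left out ...]
9 [ 0.451 -0.091]
nut 0.54 416 267 [ 0.454 -0.177]
nut 0.47 183 192 [0.63  0.366]
bin_relays 0.91 253 182 [0.655 0.202]
bin_relays 0.6 180 195 [0.624 0.372]
bin_bolts 0.74 425 177 [ 0.668 -0.203]
bin_nuts 0.82 343 178 [ 0.665 -0.01 ]
tray 0.96 413 250 [ 0.494 -0.171]
tray 0.23 156 282 [0.421 0.426]
fuse_box 0.86 264 250 [0.496 0.177]
fuse_box 0.51 181 193 [0.63  0.372]
fuse_box 0.35 412 251 [ 0.492 -0.169]
touchup_pot 0.7 450 233 [ 0.535 -0.259]
sanding_block 0.76 413 235 [ 0.53 -0.17]
sanding_puck 0.76 372 238 [ 0.523 -0.076]
sanding_puck 0.61 452 234 [ 0.532 -0.263]
polish_bottle 0.73 375 240 [ 0.518 -0.083]
polish_bottle 0.65 297 180 [0.66 0.1 ]
cleaner_bottle 0.98 378 186 [ 0.646 -0.091]
```

View pics/scene0.png

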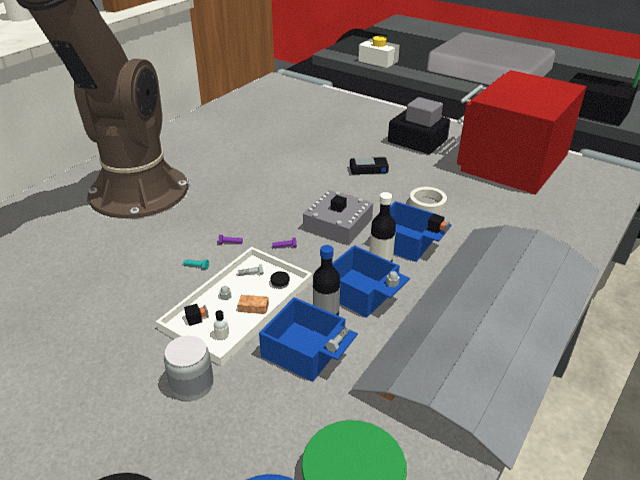

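View pics/top0.png

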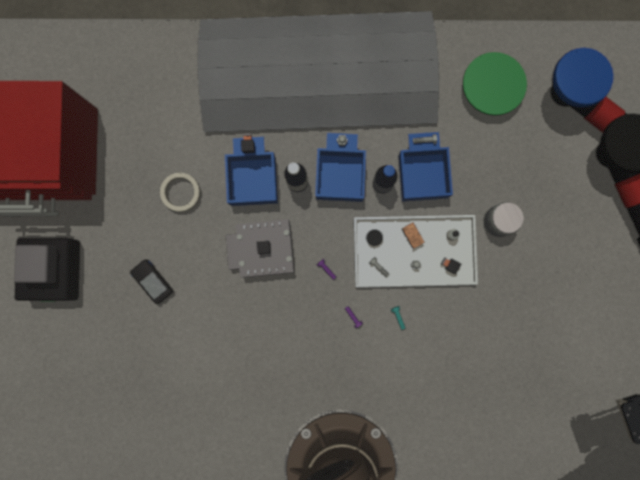

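The parts in the scene picture:
- Bolt candidates: steel in the tray (250,270), turquoise (196,264), purple (230,239) and (284,244), and the fixed sample (340,340). I take the steel one in the tray.
- Relay candidates: plugged (338,203), loose (195,314), the fixed sample (437,224), and the black puck (280,280), which is not a relay.
- Nut candidates: tray (225,293), the fixed sample (393,280), and the paint pot (220,325), which is not a nut.

Next I check this in one close crop and measure the yaws.

```bash
python3 - <<'E'
from h import *
D={}
for n in ["scene","top"]:
    d=D[n]=cam(n)
    for l,z in dict(relay_plugged=.071,relay_loose=.033,bolt=.013,nut=.018,fuse_box=.045,tray=.022,bin_relays=.06,sanding_block=.027).items():
        for q in trace(l,n)[:3]:
            m=q["region"]; 
            if m.sum()<10: continue
            v,u=np.nonzero(m); P=np.array([ray(d,a,b,z)[:2] for a,b in zip(u,v)]).astype(np.float32)
            (c,wh,a)=cv2.minAreaRect(P*1000)
            print(n,l,round(q["score"],2),len(u),u.mean().round(),v.mean().round(),'c',P.mean(0).round(3),'rect',np.round(c),np.round(wh),round(a,1))
a=D["scene"]["image"][240:340,150:310]; b=D["top"]["image"][205:300,345:485]; c=D["scene"]["image"][185:245,295:385]; e=D["top"]["image"][215:285,220:300]
W=[cv2.resize(i,(400,int(400*i.shape[0]/i.shape[1])),interpolation=cv2.INTER_CUBIC)[:300] for i in (a,b,c,e)]
W=[np.pad(i,((0,300-i.shape[0]),(0,0),(0,0))) for i in W]
cv2.imwrite("pics/c.png",np.vstack([np.hstack(W[:2]),np.hstack(W[2:])])[:,:,::-1])
s=observe(); print(Rm(s["ee_rot"]).round(3))
E
```

```text
scene relay_plugged 0.69 206 338.0 204.0 c [0.512 0.154] rect [512. 155.] [34. 62.] 33.1
scene relay_plugged 0.68 2663 188.0 368.0 c [ 0.584 -0.388] rect [ 582. -387.] [ 74. 143.] 48.5
scene relay_loose 0.6 349 195.0 314.0 c [ 0.472 -0.265] rect [ 473. -263.] [40. 55.] 59.1
scene relay_loose 0.17 130 225.0 293.0 c [ 0.479 -0.19 ] rect [ 478. -189.] [21. 42.] 49.4
scene bolt 0.56 161 197.0 264.0 c [ 0.349 -0.139] rect [ 349. -142.] [54. 30.] 35.5
scene bolt 0.51 159 251.0 271.0 c [ 0.458 -0.091] rect [455. -90.] [52. 28.] 46.1
scene bolt 0.43 205 230.0 240.0 c [ 0.35  -0.035] rect [349. -32.] [60. 34.] 35.5
scene nut 0.64 236 338.0 204.0 c [0.468 0.223] rect [467. 224.] [37. 75.] 33.1
scene nut 0.45 124 225.0 293.0 c [ 0.466 -0.179] rect [ 466. -178.] [20. 39.] 42.8
scene fuse_box 0.62 2361 338.0 218.0 c [0.522 0.139] rect [516. 147.] [147. 177.] 5.3
scene tray 0.59 7137 236.0 303.0 c [ 0.504 -0.187] rect [ 502. -180.] [176. 295.] 1.1
scene bin_relays 0.81 2261 416.0 230.0 c [0.695 0.178] rect [681. 167.] [147. 182.] 3.1
scene sanding_block 0.63 525 253.0 304.0 c [ 0.538 -0.178] rect 
[... 329 characters left out ...]
1 -0.133] rect [ 340. -135.] [52. 17.] 24.1
top bolt 0.64 90 415.0 264.0 c [ 0.46  -0.173] rect [ 460. -174.] [23. 21.] 89.8
top bolt 0.63 139 377.0 266.0 c [ 0.457 -0.087] rect [455. -88.] [49. 20.] 44.7
top nut 0.6 68 415.0 264.0 c [ 0.462 -0.174] rect [ 461. -174.] [21. 18.] 89.3
top fuse_box 0.93 3163 261.0 248.0 c [0.496 0.179] rect [496. 183.] [123. 151.] 5.5
top tray 0.84 7491 415.0 251.0 c [ 0.492 -0.173] rect [ 493. -174.] [162. 283.] 1.6
top bin_relays 0.6 3063 250.0 173.0 c [0.666 0.202] rect [675. 202.] [160. 114.] 2.9
top sanding_block 0.62 315 412.0 235.0 c [ 0.528 -0.166] rect [ 528. -166.] [54. 31.] 30.3
[[ 0.952  0.308 -0.   ]
 [ 0.308 -0.952 -0.   ]
 [-0.    -0.    -1.   ]]
```

View pics/c.png

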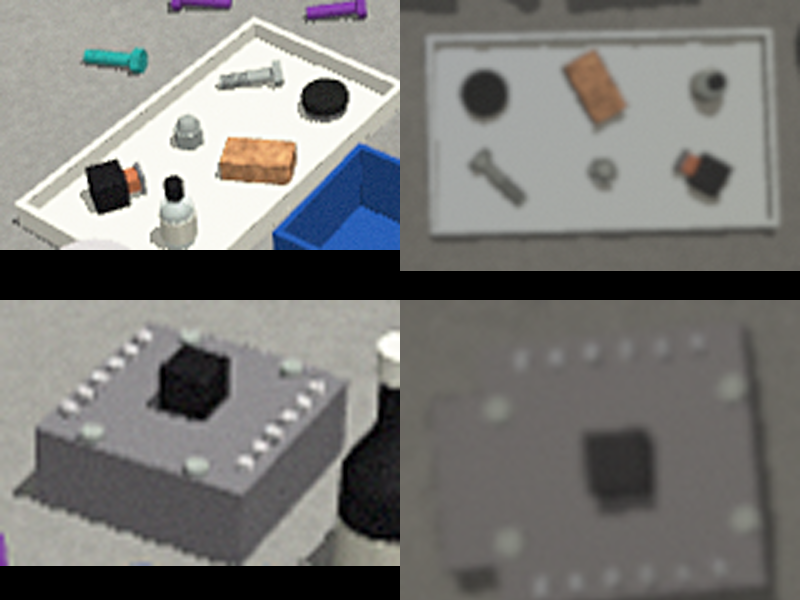

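The crop confirms three things. The steel bolt in the tray has its head at upper left, in the top view at about (375,262). The loose relay has its orange foot pointing to +x/+y. The black relay sits in the middle of the fuse box. Next I refine the poses with a two-camera silhouette fit.

```bash
cat >> h.py <<'E'
from scipy.optimize import minimize, fsolve
def box(x0,x1,y0,y1,z0,z1): return np.array([[x,y,z] for x in(x0,x1) for y in(y0,y1) for z in(z0,z1)])
def cyl(ax,r,a,b,n=24,ph=0):
    t=np.arange(n)*2*np.pi/n+ph; c=np.stack([r*np.cos(t),r*np.sin(t)],1); o=[]
    for h in(a,b): o.append(np.insert(c,ax,h,axis=1))
    return np.vstack(o)
def sil(d,parts,T,z,S=4):
    x,y,w=T; M=R.from_euler('z',w).as_matrix(); im=np.zeros((480*S,640*S),np.uint8)
    for p in parts:
        q=np.array([proj(d,M@k+[x,y,z]) for k in p])
        cv2.fillConvexPoly(im,cv2.convexHull(((q+.5)*S-.5).round().astype(np.int32)),1)
    return cv2.resize(im.astype(np.float32),(640,480),interpolation=cv2.INTER_AREA)
def fit(views,parts,T0,z,yaw=True):
    """views: list of (cam dict, mask)"""
    def cost(t):
        T=(t[0]/1000,t[1]/1000,np.radians(t[2]) if yaw else T0[2]); c=0
        for d,m in views:
            s=sil(d,parts,T,z); c+=np.abs(s-m).sum()/m.sum()
        return c
    t0=[T0[0]*1000,T0[1]*1000,np.degrees(T0[2])]
    r=minimize(cost,t0,method='Nelder-Mead',options=dict(initial_simplex=np.array([t0]+[[t0[0]+a,t0[1]+b,t0[2]+c] for a,b,c in((8,0,0),(0,8,0),(3,3,15))]),maxiter=90))
    return r.x.round(1),round(r.fun,2)
relay_l=[box(-.013,.013,-.014,.014,-.014,.014),box(.013,.023,-.006,.006,-.008,.008),box(.023,.027,-.009,.009,-.009,.009)]
relay_p=[box(-.014,.014,-.014,.014,-.013,.013)]
bolt_p=[cyl(0,.011,-.0265,-.0185,6),cyl(0,.006,-.0185,.0265)]
nut_p=[cyl(2,.0118,0,.016),cyl(2,.009,.016,.022),cyl(2,.005,.022,.026)]
fuse_p=[box(-.06,.06,-.06,.06,0,.045),box(-.06,.06,.06,.087,0,.03)]
bin_p=[box(-.055,.055,-.055,.055,0,.06),box(.055,.091,-.055,.055,.05,.06)]
def near(l,n,uv,tol=12):
    for q in trace(l,n):
        v,u=np.nonzero(q["region"])
        if len(u) and np.hypot(u.mean()-uv[0],v.mean()-uv[1])<tol: return q["region"].astype(np.float32)
def plan(x,y,yaw,z,n,S=None):
    s=observe(); p=np.array(s["position"]); M=Rm(s["ee_rot"]); y0=np.degrees(np.arctan2(M[1,0],M[0,0]))
    dw=((yaw-y0+180)%360-180); k=dw/n
    ys=np.radians(y0+k*np.arange(n)); A=np.array([[np.cos(ys).sum(),np.sin(ys).sum()],[np.sin(ys).sum(),-np.cos(ys).sum()]])
    a=np.linalg.solve(A,np.array([x,y])-p[:2])/.02
    print('at',p.round(4),'yaw',round(y0,1),'tilt',M[:2,2].round(3),'row x%d'%n,np.round([a[0],a[1],(p[2]-z)/n/.02,0,0,-k/4],3))
E
cat > fit0.py <<'E'
from h import *
dt,ds=cam("top"),cam("scene")
for l,parts,T0,z,ut,us in (("relay_plugged",relay_p,(.497,.172,.096),.058,(263,247),(338,204)),("relay_loose",relay_l,(.452,-.255,1.03),.019,(450,265),(195,314)),
 ("bolt",bolt_p,(.455,-.089,-2.36),.0128,(377,266),(251,271)),("nut",nut_p,(.46,-.176,0),.005,(415,264),(225,293)),("fuse_box",fuse_p,(.497,.17,.096),0,(261,248),(338,218))):
    V=[(d,m) for d,m in((dt,near(l,"top",ut)),(ds,near(l,"scene",us))) if m is not None]
    print(l,len(V),*[fit(v,parts,T0,z,l!="nut") for v in [V]+([[V[0]],[V[1]]] if len(V)>1 else [])])
E
python3 fit0.py; python3 -c "
from h import *
plan(.497,.172,95.5,.19,48)"
```

```text
relay_plugged 2 (array([499.6, 172.3,   6. ]), np.float64(0.44)) (array([498.9, 174.5,   6. ]), np.float64(0.3)) (array([501.8, 169.9,   9.2]), np.float64(0.08))
relay_loose 2 (array([ 457.4, -258.6,   59. ]), np.float64(0.38)) (array([ 456.6, -257.7,   60.2]), np.float64(0.25)) (array([ 458.4, -259.3,   58.3]), np.float64(0.11))
bolt 2 (array([ 455.4,  -90.5, -133.9]), np.float64(0.56)) (array([ 454.6,  -90. , -132.5]), np.float64(0.16)) (array([ 456.7,  -92.2, -131.7]), np.float64(0.25))
nut 2 (array([ 461.7, -173.5,    9.9]), np.float64(0.43)) (array([ 460.2, -173.5,   13.8]), np.float64(0.21)) (array([ 464.5, -174.6,   10.9]), np.float64(0.1))
fuse_box 2 (array([498.6, 171. ,   6.7]), np.float64(0.35)) (array([498.7, 172.1,   5.7]), np.float64(0.16)) (array([500.2, 167.9,   6.7]), np.float64(0.17))
at [ 0.1923 -0.5947  0.1949] yaw 17.9 tilt [ 0. -0.] row x48 [ 0.907 -0.2    0.005  0.     0.    -0.404]
```

```bash

python3 -m handwheel '[[0.9,-0.2,0,0,0,-0.4],[0.9,-0.2,0,0,0,-0.4],[0.9,-0.2,0,0,0,-0.4],[0.9,-0.2,0,0,0,-0.4],[0.9,-0.2,0,0,0,-0.4],[0.9,-0.2,0,0,0,-0.4],[0.9,-0.2,0,0,0,-0.4],[0.9,-0.2,0,0,0,-0.4]]' 0.5 25
python3 -m handwheel '[[0.9,-0.2,0,0,0,-0.4],[0.9,-0.2,0,0,0,-0.4],[0.9,-0.2,0,0,0,-0.4],[0.9,-0.2,0,0,0,-0.4],[0.9,-0.2,0,0,0,-0.4],[0.9,-0.2,0,0,0,-0.4],[0.9,-0.2,0,0,0,-0.4],[0.9,-0.2,0,0,0,-0.4]]'
python3 -m handwheel '[[0.9,-0.2,0,0,0,-0.4],[0.9,-0.2,0,0,0,-0.4],[0.9,-0.2,0,0,0,-0.4],[0.9,-0.2,0,0,0,-0.4],[0.9,-0.2,0,0,0,-0.4],[0.9,-0.2,0,0,0,-0.4],[0.9,-0.2,0,0,0,-0.4],[0.9,-0.2,0,0,0,-0.4]]'
python3 -m handwheel '[[0.9,-0.2,0,0,0,-0.4],[0.9,-0.2,0,0,0,-0.4],[0.9,-0.2,0,0,0,-0.4],[0.9,-0.2,0,0,0,-0.4],[0.9,-0.2,0,0,0,-0.4],[0.9,-0.2,0,0,0,-0.4],[0.9,-0.2,0,0,0,-0.4],[0.9,-0.2,0,0,0,-0.4]]'
python3 -m handwheel '[[0.9,-0.2,0,0,0,-0.4],[0.9,-0.2,0,0,0,-0.4],[0.9,-0.2,0,0,0,-0.4],[0.9,-0.2,0,0,0,-0.4],[0.9,-0.2,0,0,0,-0.4],[0.9,-0.2,0,0,0,-0.4],[0.9,-0.2,0,0,0,-0.4],[0.9,-0.2,0,0,0,-0.4]]'
python3 -c "
from h import *
plan(.4995,.1715,96,.12,8)"
```

```text
clock: 3.67
position: [0.313, -0.5066, 0.1949]
ee_rot: [3.028, 0.837, 0.0]
force: [0.2, 0.0, 0.0]
width: 0.513
gripper_force: 0.0
clock: 4.33
position: [0.4093, -0.3957, 0.1948]
ee_rot: [2.916, 1.169, 0.0]
force: [-0.2, -0.5, 0.4]
width: 0.497
gripper_force: 0.0
clock: 5.0
position: [0.4788, -0.266, 0.1948]
ee_rot: [2.768, 1.486, -0.0]
force: [0.1, 0.3, -0.2]
width: 0.501
gripper_force: 0.0
clock: 5.67
position: [0.5179, -0.1241, 0.1948]
ee_rot: [2.585, 1.786, 0.0]
force: [-0.1, -0.6, 0.1]
width: 0.496
gripper_force: 0.0
clock: 6.33
position: [0.5246, 0.023, 0.1949]
ee_rot: [2.37, 2.063, 0.0]
force: [0.2, 0.1, -0.6]
width: 0.498
gripper_force: 0.0
at [0.5246 0.023  0.1949] yaw 82.1 tilt [ 0. -0.] row x8 [ 0.925 -0.187  0.468  0.     0.    -0.435]
```

```bash

python3 -m handwheel '[[0.93,-0.19,0.2,0,0,-0.44],[0.93,-0.19,0.3,0,0,-0.44],[0.93,-0.19,0.4,0,0,-0.43],[0.93,-0.19,0.5,0,0,-0.44],[0.93,-0.19,0.5,0,0,-0.43],[0.93,-0.19,0.5,0,0,-0.44],[0.93,-0.18,0.5,0,0,-0.43],[0.93,-0.18,0.5,0,0,-0.44]]'
python3 - <<'E'
from h import *
for n in("top","scene"):
    d=cam(n); o=observe(); p=o["position"]; print(n,proj(d,p),proj(d,[.4995,.1715,.071])); save(d,f"pics/a_{n}.png")
a=cv2.imread("pics/a_scene.png")[130:250,270:430]; cv2.imwrite("pics/a.png",cv2.resize(a,None,fx=4,fy=4))
plan(.4995,.1715,96,.05,4)
E
```

```text
clock: 7.0
position: [0.4994, 0.1723, 0.1264]
ee_rot: [2.101, 2.335, 0.0]
force: [0.5, -0.3, 0.3]
width: 0.5
gripper_force: 0.0
top (np.float64(257.80109231620656), np.float64(245.82039234045632)) (np.float64(262.81431930116037), np.float64(246.27670454097975))
scene (np.float64(338.5521380487385), np.float64(176.77719614084845)) (np.float64(337.988170856836), np.float64(198.41701353938694))
at [0.4975 0.1746 0.1257] yaw 96.3 tilt [-0.002  0.001] row x4 [-0.041  0.021  0.946  0.     0.     0.018]
```

View pics/a.png

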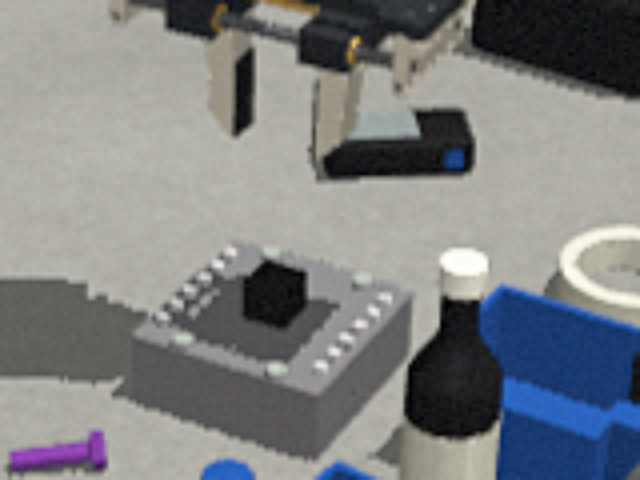

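The open fingers hang above the relay at crop (280,155), and the relay is at (275,290). The look of the tips suggests the TCP is a bit below the visible ends, so I go down and check again from close by.

```bash

python3 -m handwheel '[[-0.1,0.05,0.9,0,0,0],[-0.06,0.05,0.9,0,0,0],[0,0,0.9,0,0,0],[0,0,0.8,0,0,0],[0,0,0,0,0,0]]'
python3 - <<'E'
from h import *
d=cam("scene"); p=np.array(observe()["position"]); print(proj(d,p),p); save(d,"pics/b.png",(290,150,390,225),6)
M=Rm(observe()["ee_rot"]); print([proj(d,p+s*M[:,1]*.032) for s in(-1,1)])
plan(.4995,.1715,96,.05,2)
E
```

```text
clock: 7.52
position: [0.5006, 0.1665, 0.0544]
ee_rot: [-2.104, -2.331, 0.006]
force: [0.1, -0.5, 0.4]
width: 0.502
gripper_force: 0.0
(np.float64(337.3958375631191), np.float64(205.0917292176718)) [0.5012601  0.1670303  0.05591862]
[(np.float64(325.1417462596457), np.float64(201.33290549170815)), (np.float64(349.8850043546541), np.float64(208.92266007096424))]
at [0.5013 0.167  0.0559] yaw 95.9 tilt [-0.003 -0.001] row x2 [ 0.116 -0.032  0.148  0.     0.    -0.016]
```

View pics/b.png

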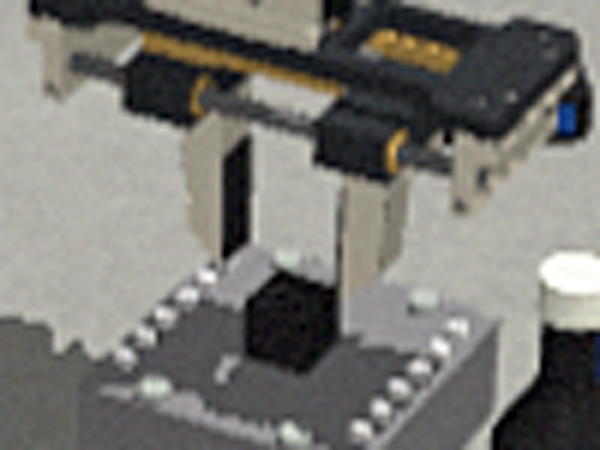

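The fingers straddle the relay from behind, with tips at crop (230,260) and (350,330). They look higher than the projected tips. I correct y, go lower, and look with both cameras in one composite.

```bash

python3 -m handwheel '[[0.11,-0.04,0.15,0,0,0],[0.11,-0.04,0.15,0,0,0],[0,0,0,0,0,0],[0,0,0,0,0,0]]'
python3 - <<'E'
from h import *
W=[]
for n,(a,b,c,e) in dict(scene=(290,150,390,225),top=(210,200,310,275)).items():
    d=cam(n); p=np.array(observe()["position"]);M=Rm(observe()["ee_rot"])
    im=cv2.resize(d["image"][b:e,a:c],None,fx=4,fy=4,interpolation=cv2.INTER_CUBIC)
    for q,col in [(p+s*M[:,1]*.023,(255,0,0)) for s in(-1,1)]+[([.4995,.1715,.071],(0,255,0))]:
        u,v=proj(d,q); cv2.circle(im,(int((u-a+.5)*4),int((v-b+.5)*4)),3,col,-1)
    W.append(im)
cv2.imwrite("pics/e.png",np.hstack(W)[:,:,::-1]); print(observe()["force"])
plan(.4995,.1715,96,.05,2)
E
```

```text
clock: 7.9
position: [0.5004, 0.1722, 0.0514]
ee_rot: [2.104, 2.333, 0.001]
force: [0.0, -0.2, 0.6]
width: 0.5
gripper_force: 0.0
[-0.15060357  0.80468166 -0.39461057]
at [0.5004 0.172  0.0513] yaw 95.9 tilt [0.001 0.   ] row x2 [-0.009 -0.025  0.033  0.     0.    -0.015]
```

View pics/e.png

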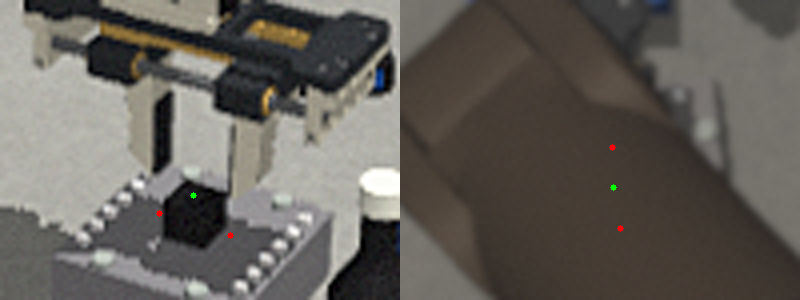

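The camera sees the fingertips at (160,172) and (235,197), about 10 px above where the reported TCP projects (red dots). To settle whether the tips are above the relay or beside it, I close gently. A stop near 0.30 means they are on the case.

```bash

python3 -m handwheel '[[0,-0.05,0.05,0,0,0],[0,0,0,0,0,0],[0,0,0,0,0,0],[0,0,0,0,0,0],[0,0,0,0,0,0],[0,0,0,0,0,0]]' 0.2 12
```

```text
clock: 8.5
position: [0.4992, 0.1717, 0.0498]
ee_rot: [2.105, 2.332, 0.0]
force: [-0.1, -0.7, -0.0]
width: 0.203
gripper_force: 0.0
```

It closed to 0.2 with nothing between the fingers, so the tips really are above the case, about 25 mm higher than reported. I reopen and go down in small steps, watching the force.

```bash

python3 -m handwheel '[[0,0,0,0,0,0],[0,0,0,0,0,0],[0,0,0.2,0,0,0],[0,0,0.2,0,0,0],[0,0,0,0,0,0]]' 0.5 25
python3 - <<'E'
from h import *
W=[];d=cam("scene");a,b,c,e=290,150,390,225; p=np.array(observe()["position"]);M=Rm(observe()["ee_rot"]);print(p,observe()["force"],observe()["width"])
im=cv2.resize(d["image"][b:e,a:c],None,fx=8,fy=8,interpolation=cv2.INTER_CUBIC)
for dz,col in((0,(255,0,0)),(.028,(255,255,0))):
  for s in(-1,1):
    for w in(-1,1):
      u,v=proj(d,p+s*M[:,1]*.023+w*M[:,0]*.0095+[0,0,dz]); cv2.circle(im,(int((u-a+.5)*8),int((v-b+.5)*8)),3,col,-1)
for w in relay_p[0]:
    u,v=proj(d,R.from_euler('z',6,degrees=True).apply(w)+[.4995,.1715,.058]); cv2.circle(im,(int((u-a+.5)*8),int((v-b+.5)*8)),3,(0,255,0),-1)
cv2.imwrite("pics/f.png",im[:,:,::-1])
E
```

```text
clock: 8.92
position: [0.4986, 0.1714, 0.0409]
ee_rot: [-2.104, -2.332, 0.002]
force: [-0.5, -0.5, -0.3]
width: 0.484
gripper_force: 0.0
[0.49868669 0.1714792  0.04117216] [ 0.10647268  0.74206692 -0.45744727] 0.49466729275417837
```

View pics/f.png

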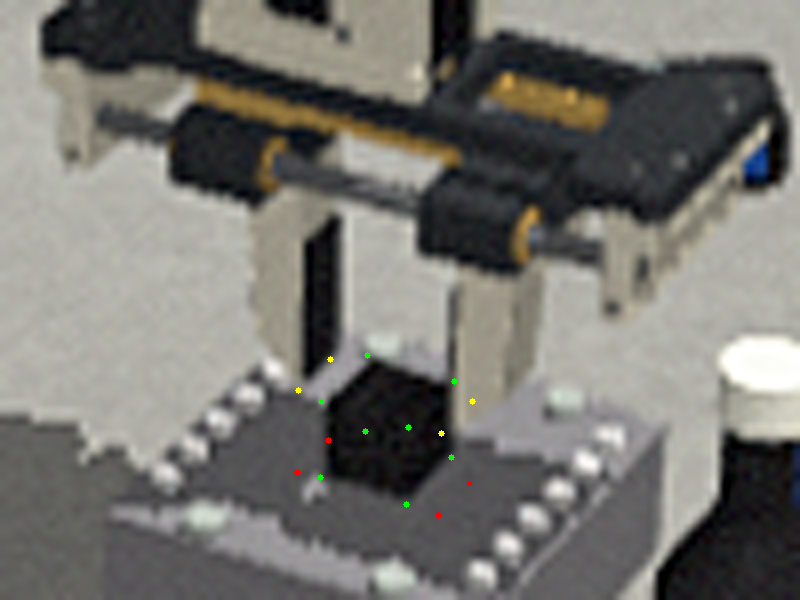

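No contact at a reported z of 0.041. The tips lie near the yellow marks (+28 mm), either side of the relay, which spans x 328-452 in the crop. From here on I use tip z = reported z + about 0.029. I go down another 20 mm and close.

```bash

python3 -m handwheel '[[0,0,0.33,0,0,0],[0,0,0.33,0,0,0],[0,0,0.34,0,0,0],[0,0,0,0,0,0]]'
python3 -m handwheel '[[0,0,0,0,0,0],[0,0,0,0,0,0],[0,0,0,0,0,0],[0,0,0,0,0,0]]' 0.15 30
python3 -m handwheel '[[0,0,0,0,0,0],[0,0,0,0,0,0]]'
```

```text
clock: 9.3
position: [0.4981, 0.1712, 0.0202]
ee_rot: [-2.104, -2.332, 0.003]
force: [-0.0, -1.0, 0.3]
width: 0.503
gripper_force: 0.0
clock: 9.63
position: [0.4986, 0.1718, 0.022]
ee_rot: [-2.104, -2.332, 0.001]
force: [-2.2, -0.4, 2.5]
width: 0.301
gripper_force: 30.0
clock: 9.8
position: [0.4986, 0.1718, 0.022]
ee_rot: [-2.104, -2.333, 0.001]
force: [-4.6, 0.0, 4.9]
width: 0.302
gripper_force: 30.0
```

Gripped at 0.302, which is the 28 mm case. I pull straight up and fit the bins meanwhile.

```bash

python3 -m handwheel '[[0,0,-0.2,0,0,0],[0,0,-0.2,0,0,0],[0,0,-0.3,0,0,0],[0,0,-0.4,0,0,0],[0,0,-0.5,0,0,0],[0,0,-0.6,0,0,0],[0,0,-0.7,0,0,0],[0,0,-0.2,0,0,0]]'
python3 - <<'E'
from h import *
dt,ds=cam("top"),cam("scene")
for l,T0,ut,us in(("bin_relays",(.654,.203,.05),(250,173),(416,230)),("bin_bolts",(.668,-.204,0),(425,172),(310,338)),("bin_nuts",(.668,-.003,0),(343,172),(372,278))):
    V=[(d,m) for d,m in((dt,near(l,"top",ut,20)),(ds,near(l,"scene",us,20))) if m is not None]
    print(l,len(V),[fit([v],bin_p,T0,0) for v in V])
print(observe()["width"],observe()["force"])
plan(.654,.203,93,.075,9)
E
```

```text
clock: 10.47
position: [0.5009, 0.1726, 0.0868]
ee_rot: [2.103, 2.331, 0.006]
force: [0.1, -0.2, 0.5]
width: 0.302
gripper_force: 30.0
bin_relays 2 [(array([662.2, 203.4,   3.8]), np.float64(0.38)), (array([6.61e+02, 2.05e+02, 1.00e-01]), np.float64(0.46))]
bin_bolts 2 [(array([ 668. , -195.9,    3.9]), np.float64(0.14)), (array([ 668.8, -196.7,    3.5]), np.float64(0.07))]
bin_nuts 2 [(array([ 6.662e+02,  3.000e-01, -2.500e+00]), np.float64(0.12)), (array([668.2,  -1.5,  -3.1]), np.float64(0.23))]
0.30574210868707274 [ 0.43413978 -0.43744356 -0.46056317]
at [0.4987 0.1716 0.0832] yaw 95.9 tilt [-0.001 -0.   ] row x9 [0.105 0.874 0.046 0.    0.    0.08 ]
```

```bash

python3 -m handwheel '[[0.5,0.9,0,0,0,0],[0.4,0.9,0,0,0,0],[0.4,0.9,0,0,0,0],[0.3,0.9,0,0,0,0],[0.3,0.9,0,0,0,0],[0.3,0.9,0,0,0,0],[0.2,0.9,0,0,0,0],[0.2,0.9,0,0,0,0]]'
python3 -m handwheel '[[0.4,0.6,0.2,0,0,0.5],[0.3,0.2,0.3,0,0,0.25],[0,0,0,0,0,0]]'
python3 -c "
from h import *
print(observe()['width']);plan(.657,.222,93,.018,4)"
```

```text
clock: 11.53
position: [0.6375, 0.2385, 0.083]
ee_rot: [-2.104, -2.332, 0.002]
force: [0.0, 1.0, -0.9]
width: 0.305
gripper_force: 30.0
clock: 11.78
position: [0.6508, 0.255, 0.0716]
ee_rot: [-2.163, -2.276, 0.003]
force: [-0.3, -0.8, -0.6]
width: 0.301
gripper_force: 30.0
0.3008159979765078
at [0.6508 0.255  0.0716] yaw 92.9 tilt [-0.003  0.   ] row x4 [-0.416  0.056  0.67   0.     0.    -0.006]
```

```bash

python3 -m handwheel '[[-0.8,0.1,0,0,0,0],[-0.85,0.1,0,0,0,0],[0,0.1,0.5,0,0,0],[0,0,0.8,0,0,0],[0,0,0.8,0,0,0],[0,0,0.8,0,0,0],[0,0,0,0,0,0],[0,0,0,0,0,0]]'
python3 -m handwheel '[[0,0,0,0,0,0],[0,0,0,0,0,0],[0,0,-0.5,0,0,0],[0,0,-1,0,0,0],[0,0,-1,0,0,0],[0,0,-1,0,0,0],[0,0,-1,0,0,0],[0,0,-1,0,0,0]]' 0.45
python3 - <<'E'
from h import *
d=cam("scene"); print(observe()["force"])
save(d,"pics/g.png",(330,120,470,270),4)
plan(.4575,-.2587,59,.10,26)
E
```

```text
clock: 12.45
position: [0.6581, 0.22, 0.015]
ee_rot: [-2.164, -2.276, 0.004]
force: [-0.6, -0.5, 0.0]
width: 0.302
gripper_force: 30.0
clock: 13.12
position: [0.6597, 0.2212, 0.1286]
ee_rot: [2.164, 2.276, 0.002]
force: [-0.6, -0.4, -0.2]
width: 0.453
gripper_force: 0.0
[1.61638906 0.56081913 3.29253501]
at [0.6616 0.2225 0.1332] yaw 92.9 tilt [0.007 0.003] row x26 [-1.006 -0.17   0.064  0.     0.     0.326]
```

View pics/g.png

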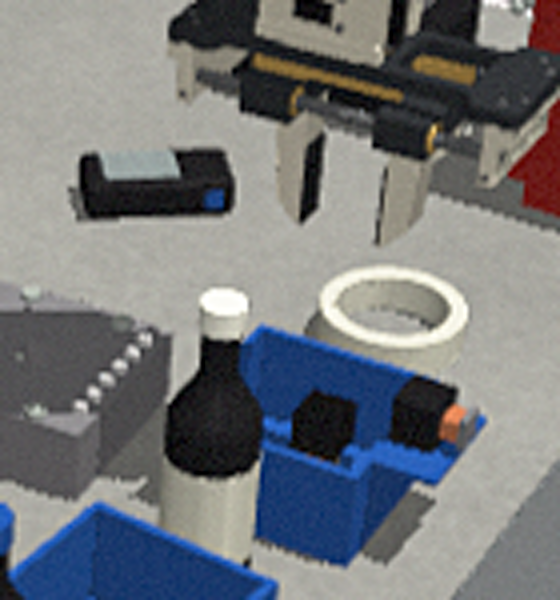

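The first relay stands inside its bin at crop (325,425), clear of the walls. Next is the loose relay.

```bash

python3 -m handwheel '[[-0.5,-0.9,0,0,0,0],[-0.5,-1,0,0,0,0],[-0.5,-1,0,0,0,0],[-0.5,-1,0,0,0,0],[-0.5,-1,0,0,0,0],[-0.6,-1,0,0,0,0],[-0.7,-1,0,0,0,0.2],[-0.8,-1,0,0,0,0.3]]' 0.5
python3 -c "
from h import *
plan(.4575,-.2587,59,.055,20)"
```

```text
clock: 13.83
position: [0.5054, 0.1215, 0.1271]
ee_rot: [2.203, 2.238, 0.003]
force: [0.5, -0.1, 0.6]
width: 0.501
gripper_force: 0.0
at [0.5054 0.1215 0.1271] yaw 90.9 tilt [0.002 0.   ] row x20 [-0.963  0.119  0.18   0.     0.     0.399]
```

```bash

python3 -m handwheel '[[-0.96,0.12,0,0,0,0.4],[-0.96,0.12,0,0,0,0.4],[-0.96,0.12,0,0,0,0.4],[-0.96,0.12,0,0,0,0.4],[-0.96,0.12,0,0,0,0.4],[-0.96,0.12,0,0,0,0.4],[-0.96,0.12,0,0,0,0.4],[-0.96,0.12,0,0,0,0.4]]'
python3 -m handwheel '[[-0.96,0.12,0.2,0,0,0.4],[-0.96,0.12,0.2,0,0,0.4],[-0.96,0.12,0.3,0,0,0.4],[-0.96,0.12,0.3,0,0,0.4],[-0.96,0.12,0.3,0,0,0.4],[-0.96,0.12,0.3,0,0,0.4],[-0.96,0.12,0.3,0,0,0.4],[-0.96,0.12,0.3,0,0,0.4]]'
python3 -m handwheel '[[-0.96,0.12,0.3,0,0,0.4],[-0.96,0.12,0.3,0,0,0.4],[-0.96,0.12,0.3,0,0,0.4],[-0.96,0.12,0.3,0,0,0.4],[0,0,0,0,0,0],[0,0,0,0,0,0]]'
python3 - <<'E'
from h import *
W=[];d=cam("scene");a,b,c,e=150,240,250,340; p=np.array(observe()["position"]);M=Rm(observe()["ee_rot"]);print(p,observe()["force"],observe()["width"])
im=cv2.resize(d["image"][b:e,a:c],None,fx=6,fy=6,interpolation=cv2.INTER_CUBIC)
for s in(-1,1):
    for w in(-1,1):
      u,v=proj(d,p+s*M[:,1]*.023+w*M[:,0]*.0095+[0,0,.028]); cv2.circle(im,(int((u-a+.5)*6),int((v-b+.5)*6)),2,(255,255,0),-1)
cv2.imwrite("pics/i.png",im[:,:,::-1])
plan(.4575,-.2587,59,-.0165,4)
E
```

```text
clock: 14.5
position: [0.513, -0.0337, 0.1272]
ee_rot: [2.44, 1.977, 0.002]
force: [1.3, 0.8, 0.3]
width: 0.501
gripper_force: 0.0
clock: 15.17
position: [0.4852, -0.1858, 0.0829]
ee_rot: [2.645, 1.692, 0.002]
force: [1.3, 0.6, -0.7]
width: 0.5
gripper_force: 0.0
clock: 15.67
position: [0.458, -0.2585, 0.0586]
ee_rot: [2.737, 1.541, 0.0]
force: [-0.5, 0.1, -0.5]
width: 0.503
gripper_force: 0.0
[ 0.45873297 -0.25748588  0.05874448] [0.16005595 1.08163364 0.04914107] 0.5008361452624043
at [ 0.4587 -0.2575  0.0587] yaw 58.9 tilt [ 0.001 -0.   ] row x4 [-0.021 -0.005  0.941  0.     0.    -0.008]
```

View pics/i.png

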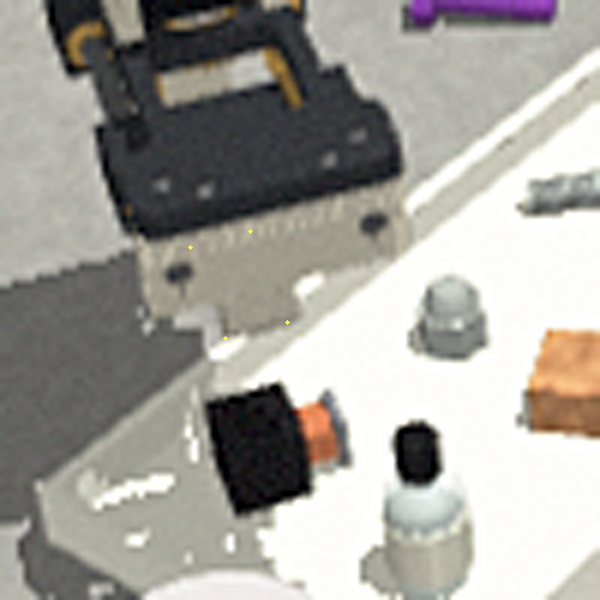

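The gripper is over the loose relay, which is at crop (260,450) with its foot to the right at (325,430). The visible finger bottom matches the +28 mm offset. I go down and grip.

```bash

python3 -m handwheel '[[-0.05,0,0.9,0,0,0],[-0.03,0,0.9,0,0,0],[0,0,0.8,0,0,0],[0,0,0.6,0,0,0],[0,0,0.35,0,0,0],[0,0,0.2,0,0,0],[0,0,0,0,0,0]]'
python3 -m handwheel '[[0,0,0,0,0,0],[0,0,0,0,0,0],[0,0,0,0,0,0],[0,0,0,0,0,0],[0,0,0,0,0,0]]' 0.15 25
```

```text
clock: 16.3
position: [0.4577, -0.2581, -0.0172]
ee_rot: [-2.735, -1.546, -0.0]
force: [0.4, 0.4, 0.4]
width: 0.503
gripper_force: 0.0
clock: 16.72
position: [0.4577, -0.2591, -0.0165]
ee_rot: [2.735, 1.543, 0.001]
force: [-0.3, 0.9, 6.2]
width: 0.304
gripper_force: 25.0
```

```bash

python3 -m handwheel '[[0,0,-0.4,0,0,0],[0,0,-0.9,0,0,0],[0,0,-1,0,0,0],[0,0,-1,0,0,0],[0,0,-1,0,0,0],[0,0,-0.8,0,0,0]]'
python3 -c "
from h import *
print(observe()['width']);plan(.50,.16,92,.10,22)"
```

```text
clock: 17.22
position: [0.4575, -0.259, 0.0868]
ee_rot: [2.735, 1.544, 0.001]
force: [-0.3, 0.5, 0.5]
width: 0.302
gripper_force: 25.0
0.30158807825468437
at [ 0.4575 -0.259   0.0868] yaw 58.9 tilt [ 0.001 -0.001] row x22 [ 0.957 -0.161 -0.03   0.     0.    -0.376]
```

```bash

python3 -m handwheel '[[0.96,-0.16,-0.05,0,0,-0.38],[0.96,-0.16,-0.05,0,0,-0.38],[0.96,-0.16,-0.05,0,0,-0.38],[0.96,-0.16,-0.05,0,0,-0.38],[0.96,-0.16,-0.05,0,0,-0.38],[0.96,-0.16,-0.05,0,0,-0.38],[0.96,-0.16,-0.05,0,0,-0.38],[0.96,-0.16,-0.05,0,0,-0.38]]'
python3 -m handwheel '[[0.96,-0.16,0,0,0,-0.38],[0.96,-0.16,0,0,0,-0.38],[0.96,-0.16,0,0,0,-0.38],[0.96,-0.16,0,0,0,-0.38],[0.96,-0.16,0,0,0,-0.38],[0.96,-0.16,0,0,0,-0.38],[0.96,-0.16,0,0,0,-0.38],[0.96,-0.16,0,0,0,-0.38]]'
python3 -m handwheel '[[0.96,-0.16,0,0,0,-0.37],[0.96,-0.16,0,0,0,-0.37],[0.96,-0.16,0,0,0,-0.37],[0.96,-0.16,0,0,0,-0.37],[0.96,-0.16,0,0,0,-0.37],[0.96,-0.16,0,0,0,-0.37],[0,0,0,0,0,0]]'
python3 -c "
from h import *
print(observe()['width']);plan(.657,.186,92,.08,8)"
```

```text
clock: 17.88
position: [0.5011, -0.1089, 0.0934]
ee_rot: [2.556, 1.827, 0.0]
force: [0.7, -0.6, -0.5]
width: 0.307
gripper_force: 25.0
clock: 18.55
position: [0.5123, 0.046, 0.0933]
ee_rot: [2.348, 2.087, 0.0]
force: [-0.4, 0.4, 0.1]
width: 0.308
gripper_force: 25.0
clock: 19.13
position: [0.4984, 0.1658, 0.0937]
ee_rot: [-2.173, -2.267, -0.003]
force: [0.3, 0.2, -0.4]
width: 0.303
gripper_force: 25.0
0.30280257922561005
at [0.4984 0.1658 0.0937] yaw 92.4 tilt [0.    0.003] row x8 [0.087 0.995 0.085 0.    0.    0.014]
```

```bash

python3 - <<'E'
from h import *
d=cam("scene"); t=cam("top")
for z in(.02,.032,.045): print('relay1 px(411,226) z',z,ray(d,411,226,z).round(3))
for n,D in(("scene",d),("top",t)):
    for q in trace("polish_bottle",n)[:2]:
        r=q["rect"]; v,u=np.nonzero(q["region"]); print(n,round(q["score"],2),u.min(),u.max(),v.min(),v.max())
        if n=="scene": print('base edge L/R at z=.05', [ray(d,x,v.max()-15,.05).round(3) for x in(u.min(),u.max())], 'bottom',ray(d,u.mean(),v.max(),0).round(3), 'cap', ray(d,np.median(u[v<v.min()+4]),v.min()+3,.175).round(3))
        else: print('cap',ray(t,u.mean(),v.min()+6,.175).round(3))
    for q in place_of("polish_bottle",n)[:2]: print(n,q["score"],ray(D,q["point"][0]*640,q["point"][1]*480,0).round(3))
E
```

```text
relay1 px(411,226) z 0.02 [0.656 0.238 0.02 ]
relay1 px(411,226) z 0.032 [0.663 0.222 0.032]
relay1 px(411,226) z 0.045 [0.671 0.205 0.045]
scene 0.65 369 395 193 260
base edge L/R at z=.05 [array([0.636, 0.086, 0.05 ]), array([0.68 , 0.117, 0.05 ])] bottom [0.656 0.115 0.   ] cap [0.659 0.095 0.175]
scene 0.96 [0.658 0.111 0.   ]
top 0.58 284 307 162 191
cap [0.655 0.094 0.175]
top 0.75 [0.656 0.098 0.   ]
```

```bash

python3 -m handwheel '[[0.1,1,0,0,0,0],[0.1,1,0,0,0,0],[0.1,1,0,0,0,0],[0.1,1,0,0,0,0],[0.1,1,0,0,0,0],[0.1,1,0,0,0,0],[0.1,1,0,0,0,0],[0.1,0.9,0,0,0,0.1]]'
python3 -m handwheel '[[0,0,0,0,0,0],[0,0,0,0,0,0]]'
python3 -c "
from h import *
print(observe()['width']);plan(.657,.180,91,-.005,5)"
```

```text
clock: 20.1
position: [0.6581, 0.1815, 0.0926]
ee_rot: [2.19, 2.251, -0.001]
force: [0.1, 0.7, -0.6]
width: 0.298
gripper_force: 25.0
clock: 20.27
position: [0.6572, 0.1818, 0.0922]
ee_rot: [-2.191, -2.252, 0.001]
force: [0.4, 0.3, 0.0]
width: 0.307
gripper_force: 25.0
0.30709214472246493
at [0.6572 0.1818 0.0922] yaw 91.6 tilt [-0.001 -0.   ] row x5 [-0.018 -0.002  0.972  0.     0.     0.029]
```

```bash

python3 -m handwheel '[[-0.09,0,0.9,0,0,0.1],[0,0,0.9,0,0,0],[0,0,0.9,0,0,0],[0,0,0.8,0,0,0],[0,0,0.7,0,0,0],[0,0,0.4,0,0,0],[0,0,0,0,0,0]]'
python3 -m handwheel '[[0,0,0,0,0,0],[0,0,0,0,0,0],[0,0,0,0,0,0],[0,0,-0.5,0,0,0],[0,0,-1,0,0,0],[0,0,-1,0,0,0],[0,0,-1,0,0,0],[0,0,-1,0,0,0]]' 0.42
python3 -m handwheel '[[0,0,-1,0,0,0],[0,0,-1,0,0,0],[0,0,-0.5,0,0,0]]' 0.42
python3 -c "
from h import *
plan(.50,.10,80,.12,9)"
```

```text
clock: 20.85
position: [0.6552, 0.1803, -0.0011]
ee_rot: [-2.196, -2.245, 0.005]
force: [-0.2, 1.1, -0.2]
width: 0.3
gripper_force: 25.0
clock: 21.52
position: [0.6571, 0.1814, 0.0932]
ee_rot: [2.196, 2.246, 0.002]
force: [-0.2, 0.5, -0.1]
width: 0.417
gripper_force: 0.0
clock: 21.77
position: [0.6581, 0.182, 0.1451]
ee_rot: [2.195, 2.245, 0.007]
force: [0.3, 0.4, 0.8]
width: 0.421
gripper_force: 0.0
at [0.6581 0.182  0.1451] yaw 91.3 tilt [0.004 0.002] row x9 [-0.512 -0.848  0.139  0.     0.     0.313]
```

```bash

python3 -m handwheel '[[-0.4,-0.9,0,0,0,0],[-0.4,-1,0,0,0,0.2],[-0.4,-1,0,0,0,0.4],[-0.5,-1,0,0,0,0.5],[-0.5,-1,0,0,0,0.6],[-0.6,-1,0,0,0,0.6],[-0.7,-1,0,0,0,0.6],[-0.8,-0.8,0,0,0,0.6]]' 0.4
python3 -c "
from h import *
plan(.4583,-.088,47,.055,12)"
```

```text
clock: 22.43
position: [0.4956, 0.1037, 0.1412]
ee_rot: [2.455, 1.96, 0.001]
force: [0.3, -0.3, -0.8]
width: 0.398
gripper_force: 0.0
at [0.4956 0.1037 0.1412] yaw 77.2 tilt [0. 0.] row x12 [-0.793  0.221  0.359  0.     0.     0.629]
```

```bash

python3 -m handwheel '[[-0.79,0.22,0.2,0,0,0.63],[-0.79,0.22,0.3,0,0,0.63],[-0.79,0.22,0.4,0,0,0.63],[-0.79,0.22,0.4,0,0,0.63],[-0.79,0.22,0.4,0,0,0.63],[-0.79,0.22,0.4,0,0,0.63],[-0.79,0.22,0.4,0,0,0.63],[-0.79,0.22,0.4,0,0,0.63]]'
python3 -m handwheel '[[-0.79,0.22,0.4,0,0,0.63],[-0.79,0.22,0.4,0,0,0.63],[-0.79,0.22,0.3,0,0,0.63],[-0.79,0.22,0.3,0,0,0.63],[0,0,0,0,0,0],[0,0,0,0,0,0]]'
python3 - <<'E'
from h import *
plan(.4583,-.088,47,-.02,4)
E
```

```text
clock: 23.1
position: [0.4831, -0.0279, 0.0817]
ee_rot: [-2.763, -1.495, 0.001]
force: [0.8, 0.6, 0.3]
width: 0.399
gripper_force: 0.0
clock: 23.6
position: [0.4591, -0.0885, 0.0545]
ee_rot: [-2.882, -1.25, 0.001]
force: [-0.7, 0.5, -0.2]
width: 0.4
gripper_force: 0.0
at [ 0.4591 -0.0885  0.0545] yaw 46.9 tilt [-0.001 -0.   ] row x4 [-0.002 -0.012  0.931  0.     0.    -0.008]
```

```bash

python3 -m handwheel '[[0,0,0.9,0,0,0],[0,0,0.9,0,0,0],[0,0,0.8,0,0,0],[0,0,0.6,0,0,0],[0,0,0.3,0,0,0],[0,0,0.2,0,0,0],[0,0,0,0,0,0]]'
python3 -m handwheel '[[0,0,0,0,0,0],[0,0,0,0,0,0],[0,0,0,0,0,0],[0,0,0,0,0,0],[0,0,0,0,0,0]]' 0.03 25
```

```text
clock: 24.18
position: [0.4601, -0.0869, -0.0194]
ee_rot: [-2.88, -1.255, 0.0]
force: [-0.2, -0.1, 0.6]
width: 0.396
gripper_force: 0.0
clock: 24.6
position: [0.4602, -0.0874, -0.0188]
ee_rot: [2.88, 1.253, 0.001]
force: [-0.5, 0.7, 1.7]
width: 0.114
gripper_force: 25.1
```

The width is 10.5 mm, below the 12 mm shank, so the tips closed above its axis. I reopen, go 6 mm lower and grip again.

```bash

python3 -m handwheel '[[0,0,0,0,0,0],[0,0,0,0,0,0],[0,0,0,0,0,0],[0,0,0.1,0,0,0],[0,0,0.1,0,0,0],[0,0,0.1,0,0,0],[0,0,0,0,0,0]]' 0.35
python3 -m handwheel '[[0,0,0,0,0,0],[0,0,0,0,0,0],[0,0,0,0,0,0],[0,0,0,0,0,0],[0,0,0,0,0,0]]' 0.03 25
```

```text
clock: 25.18
position: [0.4596, -0.0873, -0.0257]
ee_rot: [-2.88, -1.254, 0.001]
force: [0.5, 0.8, -0.2]
width: 0.348
gripper_force: 0.0
clock: 25.6
position: [0.46, -0.0874, -0.0251]
ee_rot: [2.881, 1.254, 0.0]
force: [0.3, -0.1, 0.0]
width: 0.122
gripper_force: 25.0
```

```bash

python3 -m handwheel '[[0,0,0,0,0,0],[0,0,0,0,0,0],[0,0,0.1,0,0,0],[0,0,0,0,0,0]]' 0.25
python3 -m handwheel '[[0,0,0,0,0,0],[0,0,0,0,0,0],[0,0,0,0,0,0],[0,0,0,0,0,0],[0,0,0,0,0,0]]' 0.03 30
python3 -m handwheel '[[0,0,-0.3,0,0,0],[0,0,-0.6,0,0,0],[0,0,-1,0,0,0],[0,0,-1,0,0,0],[0,0,-1,0,0,0],[0,0,-1,0,0,0]]'
python3 - <<'E'
from h import *
d=cam("scene"); print(observe()['width'])
save(d,"pics/j.png",(200,190,330,290),5)
plan(.53,-.194,90,.10,8)
E
```

```text
clock: 25.93
position: [0.4605, -0.0876, -0.0266]
ee_rot: [2.88, 1.253, 0.001]
force: [-2.0, -1.0, 8.5]
width: 0.25
gripper_force: 4.3
clock: 26.35
position: [0.4607, -0.0874, -0.0266]
ee_rot: [2.88, 1.253, 0.002]
force: [-0.5, -0.3, 10.4]
width: 0.116
gripper_force: 31.5
clock: 26.85
position: [0.4595, -0.0873, 0.0718]
ee_rot: [-2.88, -1.254, 0.001]
force: [0.5, 0.5, -0.5]
width: 0.122
gripper_force: 30.1
0.11685606495607147
at [ 0.4616 -0.0874  0.0751] yaw 47.0 tilt [ 0.004 -0.001] row x8 [-0.443  0.678 -0.156  0.     0.    -1.342]
```

View pics/j.png

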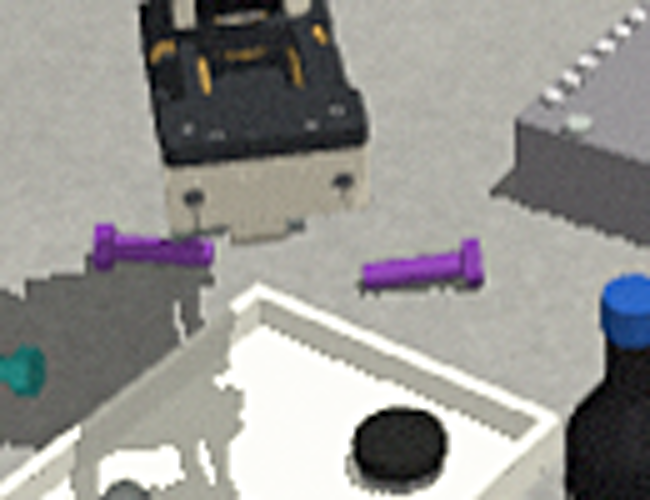

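All ten views are used now. The last picture shows the bolt's spot in the tray empty and the gripper closed at about 11 mm, so the bolt is held. The decoys are untouched. Next is the bolt bin.

```bash

python3 -c "
from h import *
plan(.666,-.196,90,.10,14)"
```

```text
at [ 0.4616 -0.0874  0.0751] yaw 47.0 tilt [ 0.004 -0.001] row x14 [-0.073  0.843 -0.089  0.     0.    -0.767]
```

```bash

python3 -m handwheel '[[-0.07,0.84,-0.2,0,0,-0.77],[-0.07,0.84,-0.2,0,0,-0.77],[-0.07,0.84,-0.2,0,0,-0.77],[-0.07,0.84,-0.2,0,0,-0.77],[-0.07,0.84,-0.2,0,0,-0.77],[-0.07,0.84,-0.2,0,0,-0.77],[-0.07,0.84,-0.1,0,0,-0.77],[-0.07,0.84,0,0,0,-0.77]]'
python3 -m handwheel '[[-0.07,0.84,0,0,0,-0.77],[-0.07,0.84,0,0,0,-0.77],[-0.07,0.84,0,0,0,-0.77],[-0.07,0.84,0,0,0,-0.77],[-0.07,0.84,0,0,0,-0.77],[-0.07,0.84,0,0,0,-0.77],[0,0,0,0,0,0]]'
python3 -c "
from h import *
o=observe();print(o['width'],o['gripper_force']);plan(.666,-.196,90,.0,5)"
```

```text
clock: 27.57
position: [0.5674, -0.1686, 0.0972]
ee_rot: [2.545, 1.842, -0.0]
force: [-1.2, 0.5, -0.6]
width: 0.123
gripper_force: 30.1
clock: 28.15
position: [0.6661, -0.1947, 0.0962]
ee_rot: [2.215, 2.227, 0.002]
force: [-0.6, -0.1, -0.6]
width: 0.121
gripper_force: 30.1
0.12079271013529726 30.08556965016698
at [ 0.6661 -0.1947  0.0962] yaw 90.3 tilt [0.001 0.001] row x5 [-0.013 -0.001  0.962  0.     0.     0.016]
```

```bash

python3 -m handwheel '[[0,0,0.8,0,0,0],[0,0,1,0,0,0],[0,0,1,0,0,0],[0,0,0.9,0,0,0],[0,0,0.6,0,0,0],[0,0,0.4,0,0,0],[0,0,0,0,0,0]]'
python3 -m handwheel '[[0,0,0,0,0,0],[0,0,0,0,0,0],[0,0,0,0,0,0],[0,0,-0.5,0,0,0],[0,0,-1,0,0,0],[0,0,-1,0,0,0],[0,0,-1,0,0,0],[0,0,-1,0,0,0]]' 0.4
python3 -c "
from h import *
plan(.462,-.174,69,.05,11)"
```

```text
clock: 28.73
position: [0.6625, -0.1943, 0.0011]
ee_rot: [-2.217, -2.222, 0.003]
force: [0.1, 0.3, 0.0]
width: 0.122
gripper_force: 30.1
clock: 29.4
position: [0.6644, -0.1945, 0.0953]
ee_rot: [2.217, 2.224, 0.001]
force: [-0.1, 0.5, -0.4]
width: 0.398
gripper_force: 0.0
at [ 0.6644 -0.1945  0.0953] yaw 90.2 tilt [ 0.001 -0.   ] row x11 [-0.06  -0.928  0.206  0.     0.     0.481]
```

```bash

python3 -c "
from h import *
plan(.462,-.174,40,.04,14)"
```

```text
at [ 0.6644 -0.1945  0.0953] yaw 90.2 tilt [ 0.001 -0.   ] row x14 [-0.224 -0.716  0.198  0.     0.     0.896]
```

```bash

python3 -m handwheel '[[-0.22,-0.72,0,0,0,0.9],[-0.22,-0.72,0,0,0,0.9],[-0.22,-0.72,0,0,0,0.9],[-0.22,-0.72,0,0,0,0.9],[-0.22,-0.72,0,0,0,0.9],[-0.22,-0.72,0.2,0,0,0.9],[-0.22,-0.72,0.2,0,0,0.9],[-0.22,-0.72,0.2,0,0,0.9]]' 0.38
python3 -m handwheel '[[-0.22,-0.72,0.2,0,0,0.9],[-0.22,-0.72,0.2,0,0,0.9],[-0.22,-0.72,0.2,0,0,0.9],[-0.22,-0.72,0.3,0,0,0.9],[-0.22,-0.72,0.3,0,0,0.9],[-0.22,-0.72,0.3,0,0,0.9],[0,0,0,0,0,0],[0,0,0,0,0,0]]'
python3 - <<'E'
from h import *
plan(.462,-.174,40,-.0225,4)
d=cam("scene")
for l,us in(("bolt",(320,335)),("relay_loose",(405,230))):
    for q in find_in(l,"scene")[:5]: print(l,round(q["score"],2),round(q["rect"][0]*640),round(q["rect"][1]*480))
m=near("nut","scene",(225,293))
if m is not None: print(fit([(d,m)],nut_p,(.462,-.174,0),.005,False))
E
```

```text
clock: 30.07
position: [0.545, -0.2043, 0.0822]
ee_rot: [2.703, 1.597, 0.002]
force: [-0.5, -1.4, -0.2]
width: 0.384
gripper_force: 0.0
clock: 30.73
position: [0.4615, -0.1722, 0.0519]
ee_rot: [2.952, 1.071, 0.001]
force: [0.4, -1.5, 0.3]
width: 0.382
gripper_force: 0.0
at [ 0.4615 -0.1722  0.0519] yaw 39.9 tilt [ 0.001 -0.001] row x4 [-0.01   0.022  0.93   0.     0.    -0.008]
bolt 0.68 303 341
bolt 0.6 191 263
(array([ 463. , -175.2,   13.2]), np.float64(0.21))
```

```bash

python3 -m handwheel '[[0,0.1,0.9,0,0,0],[0,0,0.9,0,0,0],[0,0,0.8,0,0,0],[0,0,0.6,0,0,0],[0,0,0.35,0,0,0],[0,0,0.15,0,0,0],[0,0,0,0,0,0]]'
python3 -m handwheel '[[0,0,0,0,0,0],[0,0,0,0,0,0],[0,0,0,0,0,0],[0,0,0,0,0,0],[0,0,0,0,0,0]]' 0.1 25
python3 -m handwheel '[[0,0,-0.1,0,0,0],[0,0,-0.3,0,0,0],[0,0,-0.6,0,0,0],[0,0,-1,0,0,0],[0,0,-1,0,0,0],[0,0,-1,0,0,0],[0,0,-1,0,0,0]]'
python3 -c "
from h import *
o=observe();print(o['width'],o['gripper_force']);plan(.50,-.02,75,.10,10)"
```

```text
clock: 31.52
position: [0.4625, -0.1739, -0.0235]
ee_rot: [-2.954, -1.068, 0.001]
force: [-0.1, 0.5, 0.1]
width: 0.378
gripper_force: 0.0
clock: 31.93
position: [0.463, -0.174, -0.0226]
ee_rot: [2.954, 1.068, 0.001]
force: [-0.9, -0.3, 5.3]
width: 0.235
gripper_force: 25.0
clock: 32.52
position: [0.462, -0.1736, 0.0781]
ee_rot: [-2.954, -1.068, 0.0]
force: [0.8, -0.0, -1.2]
width: 0.234
gripper_force: 25.0
0.23395612523499515 24.999510431662202
at [ 0.462  -0.1736  0.0781] yaw 39.8 tilt [-0.  0.] row x10 [ 0.753 -0.281 -0.11   0.     0.    -0.881]
```

```bash

python3 -m handwheel '[[0.75,-0.28,-0.2,0,0,-0.9],[0.75,-0.28,-0.2,0,0,-0.9],[0.75,-0.28,-0.2,0,0,-0.9],[0.75,-0.28,-0.2,0,0,-0.9],[0.75,-0.28,-0.2,0,0,-0.9],[0.75,-0.28,-0.2,0,0,-0.9],[0.75,-0.28,-0.1,0,0,-0.9],[0.75,-0.28,0,0,0,-0.9]]'
python3 -m handwheel '[[0.75,-0.28,0,0,0,-0.9],[0.75,-0.28,0,0,0,-0.9],[0,0,0,0,0,0]]'
python3 -c "
from h import *
o=observe();print(o['width'],o['gripper_force']);plan(.664,-.001,88,.10,9)"
```

```text
clock: 33.18
position: [0.5002, -0.0508, 0.103]
ee_rot: [2.59, 1.778, 0.0]
force: [-0.3, -0.5, -1.2]
width: 0.235
gripper_force: 25.0
clock: 33.43
position: [0.4989, -0.0162, 0.1027]
ee_rot: [-2.468, -1.941, -0.001]
force: [0.5, 0.4, 0.3]
width: 0.233
gripper_force: 25.0
0.2331079442891533 24.999155094847083
at [ 0.4989 -0.0162  0.1027] yaw 76.4 tilt [-0.     0.002] row x9 [ 0.219  0.897  0.015  0.     0.    -0.323]
```

```bash

python3 -m handwheel '[[0.22,0.9,0,0,0,-0.32],[0.22,0.9,0,0,0,-0.32],[0.22,0.9,0,0,0,-0.32],[0.22,0.9,0,0,0,-0.32],[0.22,0.9,0,0,0,-0.32],[0.22,0.9,0,0,0,-0.32],[0.22,0.9,0,0,0,-0.32],[0.22,0.9,0,0,0,-0.32]]'
python3 -m handwheel '[[0.22,0.9,0,0,0,-0.32],[0,0,0,0,0,0],[0,0,0,0,0,0]]'
python3 -c "
from h import *
o=observe();print(o['width'],o['gripper_force']);plan(.666,-.001,88,.002,5)"
```

```text
clock: 34.1
position: [0.6475, -0.0107, 0.1023]
ee_rot: [-2.296, -2.144, 0.002]
force: [-0.0, 0.1, -0.1]
width: 0.229
gripper_force: 25.0
clock: 34.35
position: [0.6652, -0.007, 0.1019]
ee_rot: [-2.272, -2.168, 0.001]
force: [-0.8, -0.1, -0.5]
width: 0.232
gripper_force: 25.0
0.23160369348196427 24.999256879091263
at [ 0.6652 -0.007   0.1019] yaw 87.3 tilt [-0.001  0.   ] row x5 [ 0.06   0.005  0.999  0.     0.    -0.034]
```

```bash

python3 -m handwheel '[[0.2,0,0.8,0,0,-0.2],[0.1,0,1,0,0,0],[0,0,1,0,0,0],[0,0,1,0,0,0],[0,0,0.7,0,0,0],[0,0,0.5,0,0,0],[0,0,0,0,0,0]]'
python3 -m handwheel '[[0,0,0,0,0,0],[0,0,0,0,0,0],[0,0,0,0,0,0],[0,0,-0.5,0,0,0],[0,0,-1,0,0,0],[0,0,-1,0,0,0],[0,0,-1,0,0,0],[0,0,-1,0,0,0]]' 0.4
python3 -m handwheel '[[0,0,-1,0,0,0],[0,-0.5,-1,0,0,0],[0,-1,-0.5,0,0,0],[0,-1,0,0,0,0],[0,-1,0,0,0,0],[0,-1,0,0,0,0],[0,-1,0,0,0,0],[0,-1,0,0,0,0]]'
python3 -m handwheel '[[0,-1,0,0,0,0],[0,-1,0,0,0,0],[0,-1,0,0,0,0],[0,-1,0,0,0,0],[0,-1,0,0,0,0],[0,0,0,0,0,0]]'
python3 - <<'E'
from h import *
B=dict(bin_relays=(.658,.204),bin_bolts=(.668,-.196),bin_nuts=(.667,-.001))
for n in("scene","top"):
    d=cam(n)
    for l,z in dict(relay_loose=.02,relay_plugged=.025,bolt=.012,nut=.012,polish_bottle=0,cleaner_bottle=0,touchup_pot=.005,sanding_block=.005,sanding_puck=.005).items():
        print(n,l,*[(round(q["score"],2),round(q["point"][0]*640),round(q["point"][1]*480),*ray(d,q["point"][0]*640,q["point"][1]*480,z)[:2].round(3)) for q in place_of(l,n)[:5]])
    # differences from the first picture
    a=cv2.imread(f"pics/{n}0.png")[:,:,::-1]; m=(cv2.absdiff(cv2.GaussianBlur(a,(3,3),0),cv2.GaussianBlur(d["image"],(3,3),0)).max(2)>45).astype(np.uint8)
    k,_,st,c=cv2.connectedComponentsWithStats(m)
    print(n,'changed',[(int(x),int(y),int(s[4])) for (x,y),s in zip(c[1:],st[1:]) if s[4]>25])
E
```

```text
clock: 34.93
position: [0.6636, -0.0018, 0.0007]
ee_rot: [-2.257, -2.182, 0.005]
force: [-0.7, -1.1, -0.6]
width: 0.236
gripper_force: 25.0
clock: 35.6
position: [0.6659, -0.0012, 0.0953]
ee_rot: [2.258, 2.183, 0.002]
force: [0.7, 0.0, -0.7]
width: 0.401
gripper_force: 0.0
clock: 36.27
position: [0.5351, 0.0032, 0.1443]
ee_rot: [2.257, 2.183, 0.002]
force: [-0.3, -0.2, -0.3]
width: 0.4
gripper_force: 0.0
clock: 36.77
position: [0.4323, 0.0064, 0.1437]
ee_rot: [2.257, 2.185, -0.003]
force: [-0.5, -0.5, -1.2]
width: 0.398
gripper_force: 0.0
scene relay_loose (0.58, 395, 239, np.float64(0.651), np.float64(0.174))
scene relay_plugged (0.53, 410, 224, np.float64(0.653), np.float64(0.237))
scene bolt (0.55, 298, 348, np.float64(0.668), np.float64(-0.207)) (0.54, 281, 245, np.float64(0.453), np.float64(0.019)) (0.49, 193, 261, np.float64(0.336), np.float64(-0.137)) (0.48, 232, 237, np.float64(0.344), np.float64(-0.023))
scene nut (0.43, 359, 291, np.float64(0.676), np.float64(-0.013))
scene polish_bottle (0.74, 382, 262, np.float64(0.657), np.float64(0.107)) (0.74, 405, 242, np.float64(0.66
[... 1275 characters left out ...]
oat64(0.664), np.float64(-0.01))
top polish_bottle (0.79, 296, 181, np.float64(0.657), np.float64(0.103))
top cleaner_bottle (0.69, 265, 253, np.float64(0.489), np.float64(0.174))
top touchup_pot (0.58, 298, 184, np.float64(0.651), np.float64(0.096)) (0.44, 450, 236, np.float64(0.527), np.float64(-0.258))
top sanding_block (0.74, 413, 237, np.float64(0.525), np.float64(-0.171))
top sanding_puck (0.61, 374, 237, np.float64(0.524), np.float64(-0.079))
top changed [(252, 180, 461), (341, 173, 38), (420, 176, 41), (350, 253, 2325), (263, 249, 145), (450, 266, 272), (415, 265, 85), (384, 272, 45), (323, 276, 32), (384, 381, 12034), (354, 318, 28), (611, 443, 4101), (375, 432, 71), (341, 464, 29)]
```

Both relays, the bolt and the nut are inside their own bins, the bystanders are unchanged, and the arm is clear. I hand the job in.

```bash
python3 -c "
from cell import *
print(sign_off())"
```

```text
the job is handed in; nothing more can be done
None
```

The job is handed in at about 37 s: both relays, the bolt and the wheel nut lie loose in their matching bins, and a final two-camera check found none of the bystanders it covered (bottles, pot, sanding block and puck) moved.

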